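# Hang the filled tea strainer on the spring balance

## Robot

A 6-joint arm with a two-finger parallel gripper is mounted at the origin on the work surface. World frame = base frame: x ahead of the robot, y to its left, z up, the work surface at z = 0. Lengths are in m, angles in rad, forces in N, time in s.
With the tool pointing down it reaches from about 0.3 to 0.875 m from the base axis. Payload 6.4 kg.
Tool frame: the origin (TCP) lies where the fingers leave the gripper's body, on its centre line; the fingertips stand 73 mm ahead of it and the grasp point (between the pads) lies 54 mm ahead of it; z points along the fingers, y is the line along which they close (so a half turn about z gives the same grasp; the last joint's range is limited). The gripper opens to 85 mm and grips with 20 to 120 N. Pads are 22 mm wide; open, the fingers measure 114 mm over their backs; the gripper's body (76 mm by 85 mm) begins 54 mm behind the grasp point. The pads swing forward as they close: fully open they stand 13 mm farther back than shut.
Start: joints at [-1.356, 0.181, 1.607, -0, 1.354, -0.206], TCP at [0.235, -0.525, 0.304] pointing down, gripper open.
Joint ranges: [-2.99, 2.99], [-0.89, 2.07], [0.3, 2.58], [-1.14, 4.28], [0, 2.63], [-3.12, 3.12]. Speed limits (rad/s): [2.57, 2.57, 3.01, 3.14, 3.14, 3.14].

## Interface

Orientations are given as a unit quaternion [w, x, y, z].
In Python, from bench import ctrl gives the robot as it stands.
- The arm moves only by the tool carry_out, never from a script. Its argument "steps" is one flat list of numbers, 7 for each row, row after row: the shift along the tool's x, y, z in m, then the turn, a rotation vector about the tool's x, y, z in rad, then the opening, from 0 (shut) to 1 (fully open). In form: [dx, dy, dz, wx, wy, wz, claw, dx, dy, dz, wx, wy, wz, claw, ...]. A call has 1 to 20 rows; each row is the pose to reach, as a shift and turn from the pose commanded when the call began, along the tool's axes at that moment; what a row does not reach only later rows make up. A row lasts 1/10 s, in which the tool goes at most 50 mm and 8.59 degrees, less where a joint would pass 70% of its speed; a pose out of reach is approached as far as the arm can. A call with a gripper value outside its range is refused whole. The fingers move at their own pace and stop on an object; the grip force is fixed at half the most. Time passes only in rows, so rows that repeat a pose let the fingers close. It gives the time, the measured TCP pose, the force, the opening and the grip force at its end, in the units of the state.
- ctrl.get_obs(): the state, without advancing time (a new reading comes with each control period).
- ctrl.camera(name): name is "side" or "top" or "wrist"; returns the picture (384x512x3 uint8, red, green, blue); there is no depth.
- ctrl.camera_params(name): a dict with "vertical_fov" (degrees; the focal length in pixels is half the picture's height over the tangent of half this angle, whatever the lens; pixels are square), "cx", "cy" (the principal point, pixels), "k1" (the pictures are not rectified: a ray, as slopes to the right and down, at radius r is drawn at 1 + k1 r^2 times it, then the intrinsics apply), "cam_to_world" (4x4, takes a point from camera to world coordinates); the wrist camera has in their place "hand_eye" (4x4, takes a point from camera to tool coordinates, whose origin is the TCP and whose axes are the flange's). Camera axes: x right, y down, z forward; pixel columns grow to the right and rows downward; lengths in m; the calibration is good to about 2 mm. A picture is of the moment at which its call begins: read the wrist's pose just before it. camera_params takes no time and is no camera call.
- ctrl.hand_in(): hands the job in; it is judged then, once.
The state is a dict: "time_s": time; "q": joint angles; "dq": joint speeds; "joint_efforts": joint torques, N m; "eef_pos": TCP position; "eef_rot": TCP orientation; "wrist_force": force on the tool from outside, world axes, zero at the start; "torque": the same for the moment, N m; "opening": opening from 0.0 (shut) to 1.0 (fully open); "grasp_force": force on a finger pad.
Only numpy, scipy, OpenCV 4.12 (cv2) and the standard library are available. Lean on these libraries where they do the work, as an engineer would, in place of code of your own. Each camera call takes 0.05 s, during which the arm holds its last target. There are 200 camera calls.

## Task

Pick up the filled tea strainer by its top tab and hang its bail on the hook of the spring balance. Lower it slowly and let the sprung beam sink until it carries the whole weight and has settled, and only then let go, so that the beam neither drops nor springs up when you release, and is never jolted, wedged hard or pushed down to its stop. Leave the strainer hanging still and do not disturb the tins or the funnel.

Things in the scene. Friction and masses are not known exactly. Their poses are not given: they have to be found in the camera images.
- strainer: Closed stainless tea strainer, loose, 156 mm tall: round can 68 mm across and 58 mm high with its lid, an upright bail of 8 mm round wire, and a flat grip tab on top. Origin: centre of the underside; z up; the bail's crossbar runs along its y. Full of tea, so its weight is not known beforehand: 0.21 to 0.56 kg (2 to 5.5 N). Alike when turned half round.
- strainer_bar (a point): Middle of the bail's crossbar (8 mm round, along the strainer's y), 112 mm above the strainer's underside. The bail's legs stand 30 mm either side of it (52 mm clear between them); the open window under the crossbar is 50 mm high, down to the can's lid.
- strainer_tab (a point): Top centre of the grip tab, 156 mm above the underside, 44 mm above the crossbar's middle. The tab is 12 mm thick along the strainer's y, 26 mm wide along its x and reaches 40 mm down to the crossbar: pinch it across the 12 mm, from above, with the fingertips at least 10 mm above the crossbar.
- balance: Spring balance, fixed: foot 130 x 110 mm, column 245 mm high, a thin sprung beam (14 to 18 mm wide) pointing from the column along the balance's -x. Origin: on the shelf straight below the empty hook; the foot is centred 197 mm from it along +x and the beam's hinge, axis along y, is 225 mm above that. Bring the bail over the free end towards the column, crossbar across the beam.
- hook_seat (a point): On the beam, 200 mm from the hinge: where the crossbar's centre rests (within 3 mm) in an upward-open V notch, 18 mm wide across the beam. Its 45-degree cheeks rise 16 mm above this point; the free end is 24 mm beyond, the beam's underside 18 mm below. Bring the crossbar in 26 mm above it. Sinking, it follows its arc, some mm sideways; a crossbar held off the middle wedges sideways.
- beam (a joint): How far the beam has sunk, rad. 0: empty, at its upper stop, 0.18 rad above level; lower stop 0.5, not to be reached. Starts to yield at 1 N on the hook, then sinks 1 mm per 0.06 N (60 N/m); lightly damped, bounces if let go before the load is fully carried. The hook must never move faster than 70 mm/s (0.35 rad/s), up or down, nor be pressed or wedged with over 12 N.
- tin_a: Bystander: round tin, 62 mm across, 44 mm high, loose. Origin: centre of its underside.
- tin_b: Bystander: like tin_a.
- funnel: Bystander: green silicone funnel standing mouth down, 80 mm across, 85 mm high, loose. Origin: centre of its underside.
Things that resemble listed ones, but are neither listed nor needed, are in the scene too. There is more than one size of the strainer; the one meant has the size given above.

How it is judged:
On the way, in this order (a step that is already met when the one before it is completed fails the run):
1. the strainer is lifted clear of the shelf in the fingers (height (world z) of strainer above 0.03 m and contact force between the fingers and strainer above 1 N), for 0.2 s.
2. the crossbar is in the hook and the beam has sunk and come to rest under it while the fingers still hold the strainer (distance between strainer_bar and hook_seat below 0.012 m and value of joint beam above 0.04 rad and velocity of joint beam between -0.08 and 0.08 rad/s and contact force between the fingers and strainer above 1 N), for 0.2 s.
At the end, for the whole second after the job is handed in: The strainer hangs by its crossbar in the hook's notch (within 12 mm of the seat), upright within 0.2 rad, released, its weight on the sunken beam (more than 0.04 rad), with strainer and beam at rest (under 50 mm/s and 0.1 rad/s) (distance between strainer_bar and hook_seat below 0.012 m and value of joint beam above 0.04 rad and contact force between strainer and balance above 1.2 N and angle between strainer's own z axis and vertical below 0.2 rad and linear speed of strainer below 0.05 m/s and velocity of joint beam between -0.1 and 0.1 rad/s and contact force between each of the arm, the fingers and strainer below 0.05 N); the robot touches nothing.
It fails at once if the beam drops faster than 0.35 rad/s (let go too early, or lowered too fast) (velocity of joint beam above 0.35 rad/s).
It fails at once if the beam springs up faster than 0.35 rad/s (let go while pressed too low) (velocity of joint beam below -0.35 rad/s).
It fails at once if the strainer is pressed or wedged on the hook with more than 12 N (contact force between strainer and balance above 12 N).
It fails at once if the beam is pushed down to its lower stop (value of joint beam above 0.48 rad).
It fails at once if a tin or the funnel is moved more than 20 mm (distance of any of tin_a, tin_b, funnel from where it was at the start of the episode above 0.02 m).
It also fails if it takes over 64 s, if anything falls off the work surface, if the arm or the gripper's body presses on something with over 40 N, if the wrist force passes 120 N, or if a joint passes its speed limit or range.

## Working session

There is one attempt and no reset: what is moved stays moved. The work goes in short steps, Python scripts to look and compute and a tool call to move; the robot and the scene stay as the last step left them, time stands still between calls to the robot, and variables do not carry over. Pictures are saved under pics/ and viewed, at most 10 in all, crops included, and the job is handed in when it is done.

Besides the shell and the picture viewer there is one more tool, called as name(argument=value, ...) on one line, values as JSON. carry_out: Moves the arm, as the interface text tells. Its arguments: {"type":"object","properties":{"steps":{"type":"array"}},"required":["steps"]}

```bash
mkdir -p pics
cat > h.py <<'E'
import numpy as np, cv2
from bench import ctrl
from scipy.spatial.transform import Rotation as R
def cam(name):
    o=ctrl.get_obs(); im=ctrl.camera(name); p=ctrl.camera_params(name)
    if name=='wrist':
        q=o['eef_rot']; T=np.eye(4); T[:3,:3]=R.from_quat([q[1],q[2],q[3],q[0]]).as_matrix(); T[:3,3]=o['eef_pos']
        M=T@np.array(p['hand_eye'])
    else: M=np.array(p['cam_to_world'])
    return im,p,M
def ray(p,M,u,v):
    f=192/np.tan(np.radians(p['vertical_fov'])/2)
    K=np.array([[f,0,p['cx']],[0,f,p['cy']],[0,0,1.]])
    a=cv2.undistortPoints(np.array([[[u,v]]],float),K,np.array([p['k1'],0,0,0,0.]))[0,0]
    d=M[:3,:3]@np.array([a[0],a[1],1]); return M[:3,3],d/np.linalg.norm(d)
def onz(p,M,u,v,z):
    o,d=ray(p,M,u,v); return o+d*(z-o[2])/d[2]
def two(r1,r2):
    (o1,d1),(o2,d2)=r1,r2
    A=np.stack([d1,-d2],1); s=np.linalg.lstsq(A,o2-o1,rcond=None)[0]
    a,b=o1+s[0]*d1,o2+s[1]*d2
    return (a+b)/2,np.linalg.norm(a-b)
def save(im,n): cv2.imwrite('pics/'+n,cv2.cvtColor(im,cv2.COLOR_RGB2BGR))
E
python3 - <<'E'
from h import *
import pickle
D={}
for n in('side','top','wrist'):
    D[n]=cam(n)
    print(n,D[n][1]['vertical_fov'],D[n][2][:3].round(3).tolist())
pickle.dump(D,open('d0.pkl','wb'))
save(cv2.resize(D['top'][0],(800,600)),'top0.png'); save(cv2.resize(D['side'][0],(800,600)),'side0.png')
print(ctrl.get_obs())
E
```

```text
side 54.33771250275205 [[-0.756, -0.45, 0.475, 0.056], [-0.654, 0.536, -0.534, 0.686], [-0.015, -0.715, -0.699, 0.989]]
top 44.723925116716075 [[-0.003, -0.982, 0.191, 0.365], [-1.0, 0.001, -0.01, 0.058], [0.01, -0.191, -0.982, 1.44]]
wrist 65.0881098785209 [[0.409, -0.873, -0.268, 0.302], [-0.913, -0.391, -0.117, -0.494], [-0.003, 0.292, -0.956, 0.374]]
{'time_s': 0.15, 'q': array([-1.35626649e+00,  1.81382180e-01,  1.60777176e+00,  2.20607478e-05,
        1.35379909e+00, -2.06298982e-01]), 'dq': array([-0.00155515, -0.00228846, -0.00225683, -0.0003669 , -0.00130341,
        0.00023974]), 'joint_efforts': array([-2.93367675e-04, -4.45266080e+01, -3.51692963e+01, -3.65807564e-04,
        5.81900749e-03, -4.73431555e-05]), 'eef_pos': array([ 0.23484858, -0.52449977,  0.30318757]), 'eef_rot': array([-6.80230025e-04,  9.77944714e-01,  2.08862809e-01,  7.97071441e-06]), 'wrist_force': array([-0.07297875, -0.61483777,  0.14228367]), 'torque': array([0.06078767, 0.01660228, 0.0346113 ]), 'grasp_force': 0.0, 'opening': 1.0002668839523337}
```

View pics/top0.png

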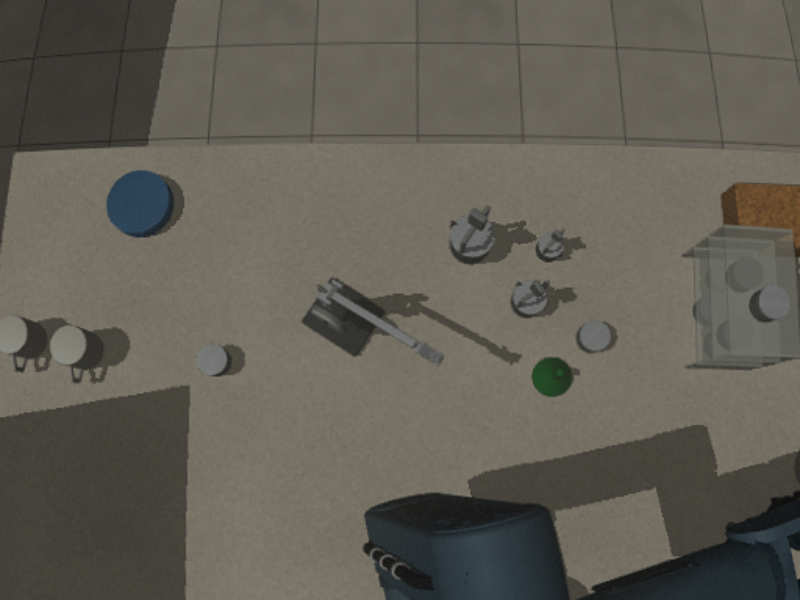

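View pics/side0.png

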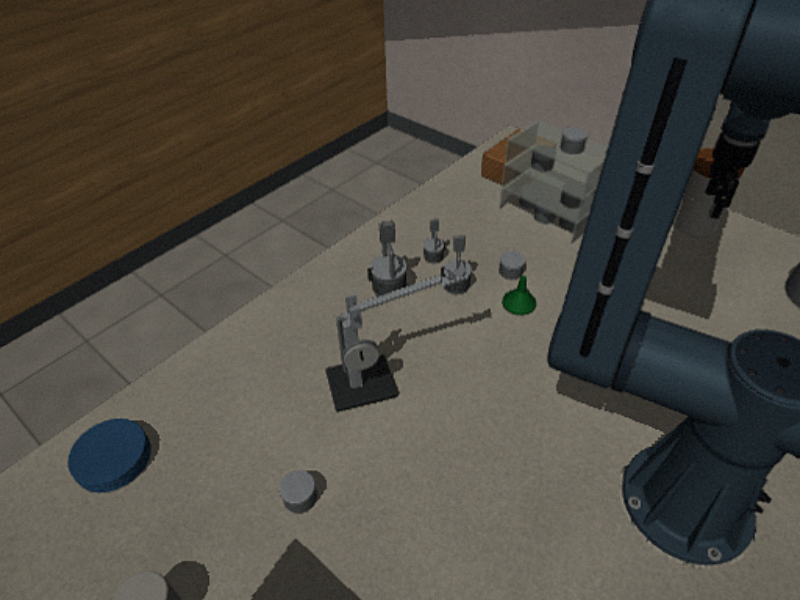

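The top view shows the balance (foot 345,315; hook end 432,355), three strainers (big 472,238; middle 530,298; small 551,244), tins at (213,360) and (595,336), and the funnel at (552,377). The middle can is about 38 px across, which fits 68 mm. I'll zoom both views to get points.

Run:
```python
from h import *
import pickle
D=pickle.load(open('d0.pkl','rb'))
a=D['top'][0][155:255,190:390]; b=D['side'][0][130:265,200:350]
save(cv2.resize(a,None,fx=4,fy=4,interpolation=cv2.INTER_CUBIC),'topz.png')
save(cv2.resize(b,None,fx=4,fy=4,interpolation=cv2.INTER_CUBIC),'sidez.png')
```

```text
(no output)
```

View pics/topz.png

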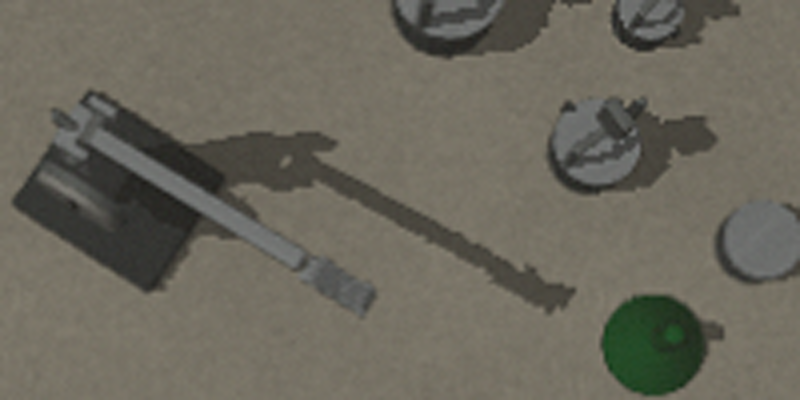

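View pics/sidez.png

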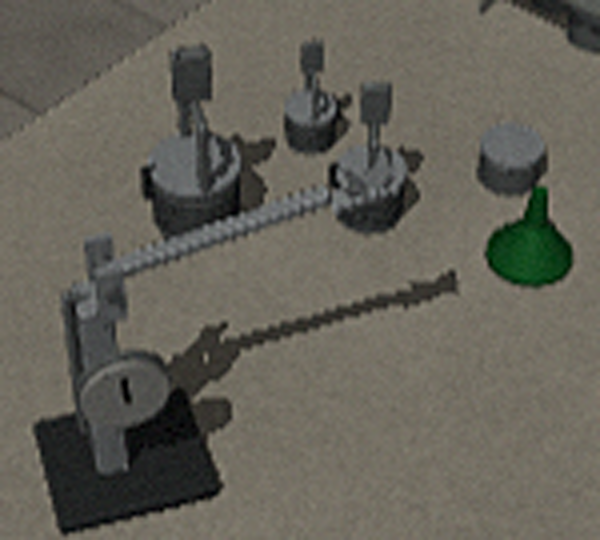

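Run:
```python
from h import *
import pickle
D=pickle.load(open('d0.pkl','rb'))
T=lambda x,y:(D['top'][1],D['top'][2],190+x/4,155+y/4)
S=lambda x,y:(D['side'][1],D['side'][2],200+x/4,130+y/4)
print('tab',two(ray(*T(617,113)),ray(*S(377,86))))
print('can lid c',onz(*T(597,143),.058),onz(*S(370,172),.058),'widths',np.linalg.norm(onz(*T(551,143),.05)-onz(*T(642,143),.05)))
F=np.array([onz(*T(*c),.015) for c in((95,92),(225,180),(150,292),(12,202))]); print('foot',F.mean(0),[np.linalg.norm(F[i]-F[(i+1)%4]) for i in range(4)])
dx=(F[0]+F[3]-F[1]-F[2])/2; print('foot +x yaw?',np.degrees(np.arctan2(dx[1],dx[0])))
a=two(ray(*T(365,302)),ray(*S(385,190)));b=two(ray(*T(305,258)),ray(*S(330,193)));print('end',a,b)
A=onz(*T(95,132),.235);B=onz(*T(302,258),.265);print('beam dir',np.degrees(np.arctan2(*(A-B)[1::-1])),A,B)
b0,b1=onz(*T(572,160),.112),onz(*T(640,103),.112);print('bail',b0,b1,np.linalg.norm(b1-b0),np.degrees(np.arctan2(*(b1-b0)[1::-1])))
for n,c in(('tinB',(765,238)),('fun',(653,345))): print(n,onz(*T(*c),.04))
print('tabs',onz(*T(600,105),.15),onz(*T(627,133),.15))
```

```text
tab (array([ 0.64822004, -0.18068598,  0.15279071]), np.float64(0.0016848980312452323))
can lid c [ 0.64491416 -0.18244775  0.058     ] [ 0.64484704 -0.17246525  0.058     ] widths 0.07038486645936282
foot [0.6159497  0.18249473 0.015     ] [np.float64(0.1241361172304493), np.float64(0.10449525233084006), np.float64(0.12896943496694796), np.float64(0.1078733613643058)]
foot +x yaw? 56.31449332298206
end (array([0.50542408, 0.00503914, 0.24224031]), np.float64(0.005410084758218088)) (array([0.53071796, 0.04257397, 0.25140558]), np.float64(0.000476409135237538))
beam dir 57.06314647772499 [0.61676927 0.18060393 0.235     ] [0.5286205  0.04453865 0.265     ]
bail [ 0.62134917 -0.15420793  0.112     ] [ 0.66396578 -0.20608167  0.112     ] 0.06713464520350317 -50.595358788226015
tinB [ 0.57398276 -0.3141913   0.04      ]
fun [ 0.49247295 -0.22370809  0.04      ]
tabs [ 0.65391634 -0.16955664  0.15      ] [ 0.63353036 -0.1882777   0.15      ]
```

```bash
cat >> h.py <<'E'
def go(x,y,z,yawy):
    """tool-frame shift & turn to place TCP at x,y,z, pointing down with tool y at yaw (deg, mod 180)"""
    o=ctrl.get_obs(); q=o['eef_rot']; Rt=R.from_quat([q[1],q[2],q[3],q[0]])
    d=Rt.inv().apply(np.array([x,y,z])-o['eef_pos'])
    best=None
    for k in(0,180):
        a=np.radians(yawy+k); Y=np.array([np.cos(a),np.sin(a),0]);Z=np.array([0,0,-1.])
        G=R.from_matrix(np.stack([np.cross(Y,Z),Y,Z],1)); w=(Rt.inv()*G).as_rotvec()
        if best is None or np.linalg.norm(w)<np.linalg.norm(best): best=w
    print('t',o['time_s'],'pos',o['eef_pos'].round(4),'d',d.round(4),'w',best.round(4),'q',np.round(o['q'],2),'F',np.round(o['wrist_force'],2),'grip',o['opening'],o['grasp_force'])
E
python3 -c "
from h import *
go(.645,-.178,.33,-50)"
```

```text
t 0.15 pos [ 0.2348 -0.5245  0.3032] d [ 0.5159 -0.1488 -0.0265] w [-0.0013 -0.0005 -0.2773] q [-1.36  0.18  1.61  0.    1.35 -0.21] F [-0.07 -0.61  0.14] grip 1.0002668839523337 0.0
```

carry_out(steps=[0.04,-0.012,-0.026,0,0,-0.03,1,0.085,-0.024,-0.026,0,0,-0.06,1,0.13,-0.037,-0.026,0,0,-0.09,1,0.175,-0.05,-0.026,0,0,-0.12,1,0.22,-0.063,-0.026,0,0,-0.15,1,0.265,-0.076,-0.026,0,0,-0.18,1,0.31,-0.09,-0.026,0,0,-0.2,0.8,0.355,-0.103,-0.026,0,0,-0.22,0.6,0.4,-0.116,-0.026,0,0,-0.25,0.6,0.44,-0.127,-0.026,0,0,-0.277,0.6,0.48,-0.138,-0.026,0,0,-0.277,0.6,0.505,-0.146,-0.026,0,0,-0.277,0.6,0.516,-0.149,-0.026,0,0,-0.277,0.6,0.516,-0.149,-0.026,0,0,-0.277,0.6,0.516,-0.149,-0.026,0,0,-0.277,0.6,0.516,-0.149,-0.026,0,0,-0.277,0.6])

```text
time_s: 1.75
eef_pos: [0.6441, -0.1794, 0.3299]
eef_rot: [0.0, 0.94, 0.341, -0.0]
wrist_force: [0.5, 0.5, -0.5]
opening: 0.602
grasp_force: 0.0
```

Run:
```python
from h import *
import pickle
D=cam('wrist'); pickle.dump(D,open('d1.pkl','wb')); save(cv2.resize(D[0],(800,600)),'w1.png'); go(.645,-.178,.203,-50)
```

```text
t 1.8 pos [ 0.6442 -0.1794  0.33  ] d [ 0.0016 -0.0005  0.127 ] w [-0.      0.0004 -0.0022] q [-0.45  0.37  1.32 -0.    1.45  0.43] F [-0.74  0.59 -0.5 ] grip 0.5973066042103277 0.0
```

View pics/w1.png

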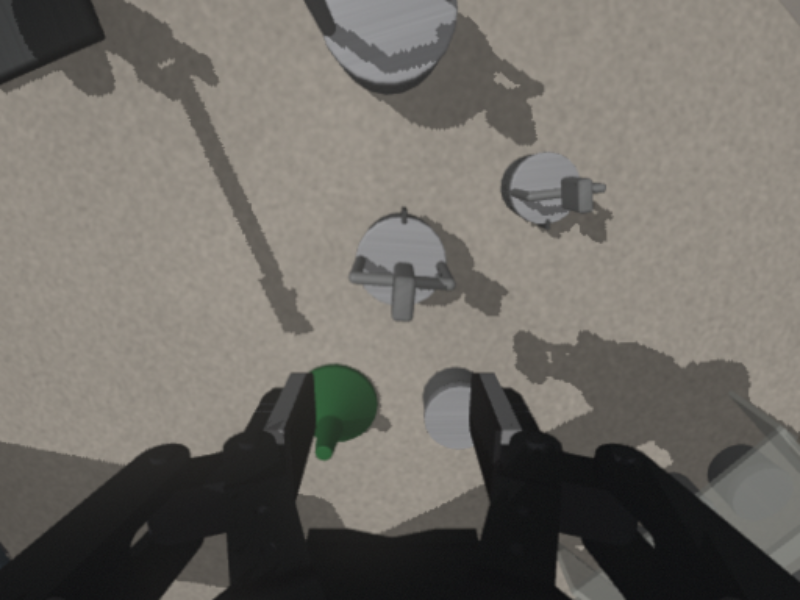

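Run:
```python
from h import *
import pickle
im,p,M=pickle.load(open('d1.pkl','rb'))
P=lambda x,y,z:onz(p,M,(x+.5)/1.5625-.5,(y+.5)/1.5625-.5,z)
e=P(402.5,320,.156); f=P(403,268,.156); print(e,f,np.linalg.norm(e-f))
l,r=P(393,300,.156),P(412.5,300,.156); print('thick',np.linalg.norm(l-r))
b0,b1=P(353,276,.112),P(452,283,.112);print('bail',b0,b1,(b0+b1)/2,np.linalg.norm(b1-b0),np.degrees(np.arctan2(*(b1-b0)[1::-1])))
v=e-f;print('tab dir',np.degrees(np.arctan2(v[1],v[0])))
c0,c1=P(356,258,.05),P(448,258,.05);print('can',(c0+c1)/2,np.linalg.norm(c0-c1))
c=P(402,258,.058);print(c)
```

```text
[ 0.63988134 -0.18902152  0.156     ] [ 0.66233142 -0.17036483  0.156     ] 0.029190372929529793
thick 0.01057707422354199
bail [ 0.63130124 -0.15652354  0.112     ] [ 0.66797454 -0.20746264  0.112     ] [ 0.64963789 -0.18199309  0.112     ] 0.06276721239095584 -54.24822761454019
tab dir -140.27241200979546
can [ 0.65119877 -0.18168247  0.05      ] 0.06970396535138663
[ 0.65230585 -0.18054122  0.058     ]
```

```bash
python3 -c "
from h import *
go(.650,-.181,.203,-52)"
```

```text
t 1.8 pos [ 0.6442 -0.1794  0.33  ] d [0.0035 0.005  0.127 ] w [0.     0.0004 0.0327] q [-0.45  0.37  1.32 -0.    1.45  0.43] F [-0.74  0.59 -0.5 ] grip 0.5973066042103277 0.0
```

carry_out(steps=[0.0035,0.005,0.02,0,0,0.033,0.6,0.0035,0.005,0.05,0,0,0.033,0.6,0.0035,0.005,0.08,0,0,0.033,0.6,0.0035,0.005,0.105,0,0,0.033,0.6,0.0035,0.005,0.12,0,0,0.033,0.6,0.0035,0.005,0.127,0,0,0.033,0.6,0.0035,0.005,0.127,0,0,0.033,0.5,0.0035,0.005,0.127,0,0,0.033,0.4,0.0035,0.005,0.127,0,0,0.033,0.3,0.0035,0.005,0.127,0,0,0.033,0.2,0.0035,0.005,0.127,0,0,0.033,0.1,0.0035,0.005,0.127,0,0,0.033,0,0.0035,0.005,0.127,0,0,0.033,0,0.0035,0.005,0.127,0,0,0.033,0,0.0035,0.005,0.127,0,0,0.033,0,0.0035,0.005,0.127,0,0,0.033,0])

```text
time_s: 3.4
eef_pos: [0.6517, -0.1799, 0.2041]
eef_rot: [0.001, 0.945, 0.326, 0.001]
wrist_force: [1.4, 0.0, 6.0]
opening: 0.127
grasp_force: 60.6
```

carry_out(steps=[0,0,-0.005,0,0,0,0,0,0,-0.015,0,0,0,0,0,0,-0.03,0,0,0,0,0,0,-0.05,0,0,0,0,0,0,-0.075,0,0,0,0,0,0,-0.1,0,0,0,0,0,0,-0.125,0,0,0,0,0,0,-0.15,0,0,0,0,0,0,-0.165,0,0,0,0,0,0,-0.172,0,0,0,0,0,0,-0.175,0,0,0,0,0,0,-0.175,0,0,0,0,0,0,-0.175,0,0,0,0])

```text
time_s: 4.7
eef_pos: [0.6505, -0.1795, 0.3762]
eef_rot: [-0.001, 0.945, 0.326, -0.001]
wrist_force: [-0.4, 0.0, -5.7]
opening: 0.127
grasp_force: 59.0
```

```bash
python3 -c "
from h import *
go(.460,-.058,.38,-33)"
```

```text
t 4.7 pos [ 0.6505 -0.1795  0.3762] d [-0.075  -0.2132 -0.0032] w [-0.0026  0.0008 -0.3301] q [-0.44  0.36  1.24 -0.    1.54  0.46] F [-0.35  0.03 -5.72] grip 0.1266250533291565 58.97633671760559
```

carry_out(steps=[-0.003,-0.01,-0.003,0,0,-0.03,0,-0.012,-0.035,-0.004,0,0,-0.07,0,-0.022,-0.063,-0.004,0,0,-0.11,0,-0.033,-0.093,-0.004,0,0,-0.15,0,-0.043,-0.123,-0.004,0,0,-0.19,0,-0.053,-0.151,-0.004,0,0,-0.23,0,-0.062,-0.177,-0.004,0,0,-0.27,0,-0.069,-0.197,-0.004,0,0,-0.3,0,-0.073,-0.208,-0.004,0,0,-0.32,0,-0.075,-0.213,-0.004,0,0,-0.33,0,-0.075,-0.213,-0.004,0,0,-0.33,0,-0.075,-0.213,-0.004,0,0,-0.33,0,-0.075,-0.213,-0.004,0,0,-0.33,0])

```text
time_s: 6.0
eef_pos: [0.461, -0.0587, 0.3818]
eef_rot: [0.0, 0.879, 0.477, -0.0]
wrist_force: [0.2, -0.7, -5.4]
opening: 0.121
grasp_force: 59.1
```

Run:
```python
from h import *
import pickle
D={n:cam(n) for n in('wrist','side','top')}; pickle.dump(D,open('d2.pkl','wb')); go(.509,.017,.38,-33)
save(cv2.resize(D['wrist'][0],(800,600)),'w2.png')
a=cv2.resize(D['top'][0][130:255,190:350],(640,500),interpolation=cv2.INTER_CUBIC);save(a,'t2.png')
```

```text
t 6.15 pos [ 0.4608 -0.0586  0.3817] d [ 0.0896 -0.0008  0.0016] w [-0.0005  0.0001 -0.0004] q [-0.38 -0.13  1.77 -0.    1.5   0.19] F [-0.6   1.01 -4.63] grip 0.12259031376758636 59.0784752368927
```

View pics/w2.png

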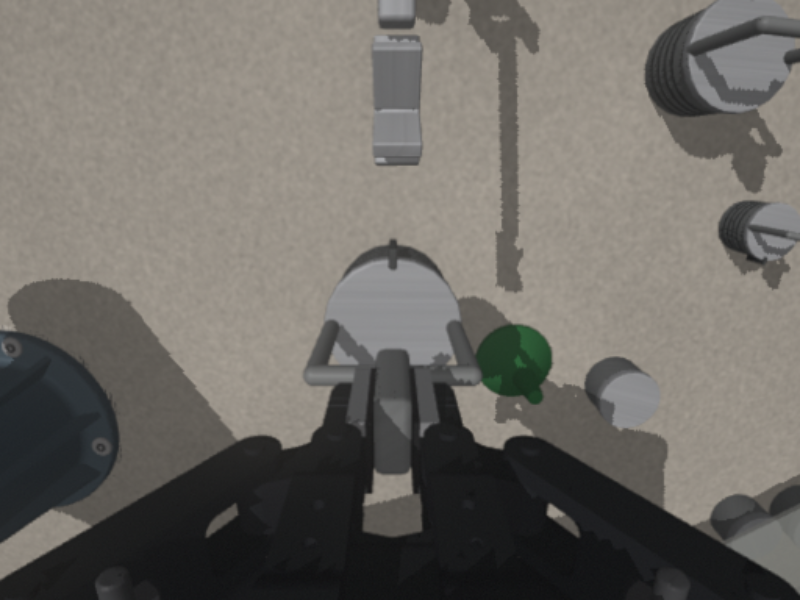

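View pics/t2.png

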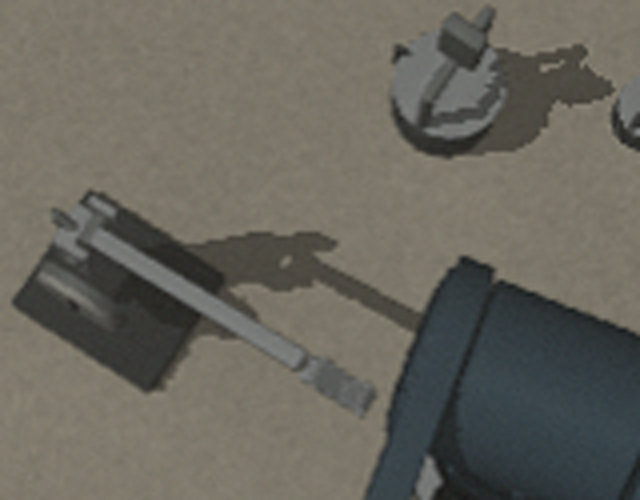

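Run:
```python
from h import *
import pickle
im,p,M=pickle.load(open('d2.pkl','rb'))['wrist']
P=lambda x,y,z:onz(p,M,(x+.5)/1.5625-.5,(y+.5)/1.5625-.5,z)
o=ctrl.get_obs()['eef_pos']; q=ctrl.get_obs()['eef_rot']; Rt=R.from_quat([q[1],q[2],q[3],q[0]])
f=lambda n,w: print(n,w.round(4),'tool',Rt.inv().apply(w-o).round(4))
f('apex',P(397,109,.2555)); f('end',P(397,160,.278)); f('endlow',P(397,164,.262)); f('back cheek',P(397,38,.272))
for z in(.28,.29):
  b0,b1=P(305,376,z),P(480,374,z);f('bar%g'%z,(b0+b1)/2);print(np.linalg.norm(b1-b0))
print('hookwidth',np.linalg.norm(P(374,75,.268)-P(421,75,.268)), np.linalg.norm(P(374,150,.278)-P(421,150,.278)))
bl=P(396,15,.255)-P(397,150,.272);print('yaw',np.degrees(np.arctan2(bl[1],bl[0])))
```

```text
apex [0.5133 0.02   0.2555] tool [0.0945 0.0012 0.1261]
end [0.5026 0.0038 0.278 ] tool [0.0751 0.0011 0.1036]
endlow [0.5019 0.0025 0.262 ] tool [0.0736 0.0012 0.1196]
back cheek [0.525  0.0384 0.272 ] tool [0.1163 0.001  0.1096]
bar0.28 [ 0.456  -0.0649  0.28  ] tool [-0.0079 -0.0006  0.1017]
0.07059987529209501
bar0.29 [ 0.4586 -0.0609  0.29  ] tool [-0.0031 -0.0006  0.0917]
0.0665075940834997
hookwidth 0.016995552080686063 0.016673989215505173
yaw 57.36613704778712
```

carry_out(steps=[0.003,0,0.002,0,0,0,0,0.01,0.001,0.002,0,0,0,0,0.018,0.001,0.002,0,0,0,0,0.026,0.001,0.002,0,0,0,0,0.034,0.001,0.002,0,0,0,0,0.042,0.001,0.002,0,0,0,0,0.049,0.001,0.002,0,0,0,0,0.055,0.001,0.002,0,0,0,0,0.058,0.001,0.002,0,0,0,0,0.06,0.001,0.002,0,0,0,0,0.06,0.001,0.002,0,0,0,0,0.06,0.001,0.002,0,0,0,0])

```text
time_s: 7.35
eef_pos: [0.4939, -0.0086, 0.3799]
eef_rot: [0.0, 0.879, 0.477, -0.0]
wrist_force: [0.5, -0.9, -5.0]
opening: 0.127
grasp_force: 59.1
```

Run:
```python
from h import *
import pickle
D={n:cam(n) for n in('wrist','side')}; pickle.dump(D,open('d3.pkl','wb')); go(.5133,.0205,.379,-33)
w=cv2.resize(D['wrist'][0][100:300,130:370],(480,400),interpolation=cv2.INTER_CUBIC)
s=cv2.resize(D['side'][0][120:220,250:330],(320,400),interpolation=cv2.INTER_CUBIC)
save(np.hstack([w,s]),'w3.png')
```

```text
t 7.45 pos [ 0.4939 -0.0087  0.3799] d [0.0351 0.0003 0.0009] w [ 0.      0.0001 -0.0004] q [-0.26 -0.06  1.71 -0.    1.49  0.32] F [ 0.06  0.   -5.95] grip 0.12357834771428049 59.05194818973541
```

View pics/w3.png

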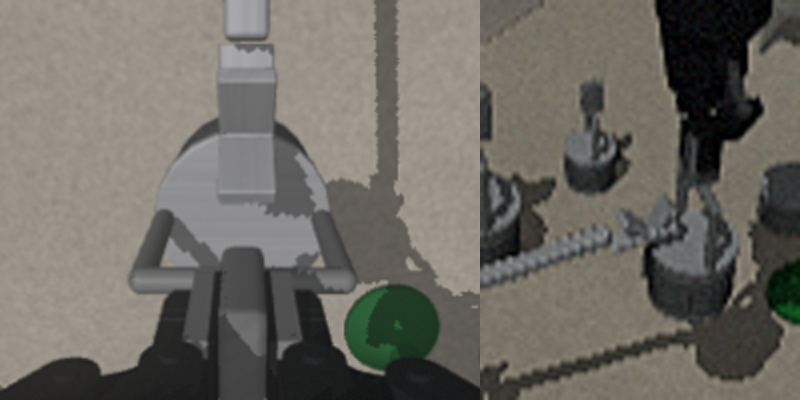

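The can's lid is under the hook, with bar and beam in line (bar ends at 131 and 355, beam at 247; V apex at row 133).

Run:
```python
from h import *
import pickle
im,p,M=pickle.load(open('d3.pkl','rb'))['wrist']
o=ctrl.get_obs()['eef_pos']; q=ctrl.get_obs()['eef_rot']; Rt=R.from_quat([q[1],q[2],q[3],q[0]])
P=lambda x,y,z:Rt.inv().apply(onz(p,M,130+(x+.5)/2-.5,100+(y+.5)/2-.5,z)-o).round(4)
print('apex',P(247,133,.2555),'endtop',P(247,191,.279),'endbot',P(247,203,.262),'back top',P(247,69,.272))
for z in(.285,.288): print('bar',(P(131,282,z)+P(355,281,z))/2,P(131,282,z)-P(355,281,z))
```

```text
apex [0.0346 0.0006 0.1244] endtop [0.0218 0.0005 0.1009] endbot [0.0125 0.0006 0.1179] back top [0.0571 0.0004 0.1079]
bar [-0.005  -0.0007  0.0949] [-0.0004 -0.0678  0.    ]
bar [-0.0035 -0.0007  0.0919] [-0.0004 -0.0666  0.    ]
```

carry_out(steps=[0.002,0,0,0,0,0,0,0.007,0.001,0,0,0,0,0,0.013,0.001,0,0,0,0,0,0.019,0.001,0,0,0,0,0,0.025,0.001,0,0,0,0,0,0.031,0.001,0,0,0,0,0,0.036,0.001,0,0,0,0,0,0.039,0.001,0,0,0,0,0,0.039,0.001,0,0,0,0,0,0.039,0.001,0,0,0,0,0])

```text
time_s: 8.45
eef_pos: [0.516, 0.0236, 0.3798]
eef_rot: [0.0, 0.879, 0.477, -0.0]
wrist_force: [-0.7, -0.0, -5.3]
opening: 0.127
grasp_force: 59.1
```

```bash
cat >> h.py <<'E'
def wavg(n):
    F=[]
    for i in range(n):
        im=ctrl.camera('side'); F.append(np.r_[ctrl.get_obs()['wrist_force'],ctrl.get_obs()['torque']])
    F=np.array(F); o=ctrl.get_obs(); print('mean',F.mean(0).round(3),'sd',F.std(0).round(2),'z',o['eef_pos'].round(4),'t',o['time_s'])
    return im
E
python3 -c "
from h import *
wavg(30)"
```

```text
mean [ 1.500e-02  9.000e-02 -5.045e+00  1.500e-02 -1.300e-02 -2.000e-03] sd [0.48 0.52 0.47 0.03 0.03 0.02] z [0.5161 0.0236 0.3799] t 9.95
```

carry_out(steps=[0,0,0.002,0,0,0,0,0,0,0.005,0,0,0,0,0,0,0.008,0,0,0,0,0,0,0.011,0,0,0,0,0,0,0.014,0,0,0,0,0,0,0.017,0,0,0,0,0,0,0.019,0,0,0,0,0,0,0.021,0,0,0,0,0,0,0.022,0,0,0,0,0,0,0.023,0,0,0,0,0,0,0.024,0,0,0,0,0,0,0.025,0,0,0,0,0,0,0.026,0,0,0,0,0,0,0.027,0,0,0,0,0,0,0.028,0,0,0,0,-0.0005,0,0.029,0,0,0,0,-0.0005,0,0.03,0,0,0,0,-0.001,0,0.031,0,0,0,0,-0.001,0,0.032,0,0,0,0,-0.001,0,0.032,0,0,0,0])

```text
time_s: 11.95
eef_pos: [0.5156, 0.0229, 0.3478]
eef_rot: [-0.0, 0.879, 0.477, 0.0]
wrist_force: [1.9, 1.9, -4.1]
opening: 0.13
grasp_force: 59.2
```

```bash
python3 -c "
from h import *
wavg(14)
D=cam('wrist')
im=D[0]; save(np.hstack([cv2.resize(im[100:300,130:370],(480,400)),cv2.resize(cam('side')[0][120:220,250:330],(320,400))]),'w4.png')"
```

```text
mean [ 1.969  2.362 -3.982  0.449 -0.35   0.007] sd [0.46 0.48 0.54 0.05 0.04 0.03] z [0.5156 0.0229 0.3479] t 12.65
```

View pics/w4.png

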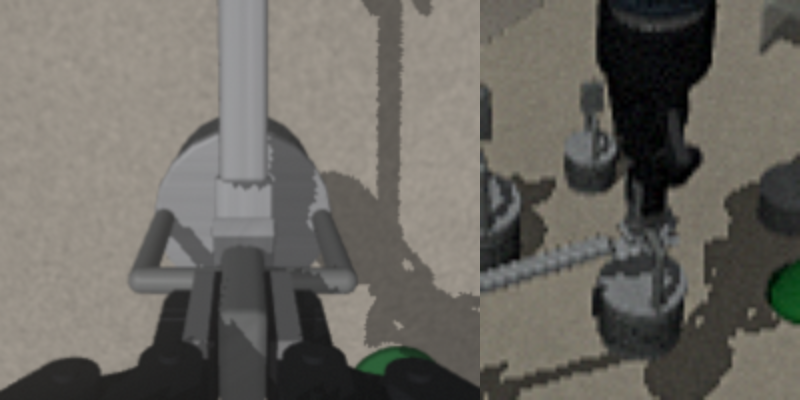

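carry_out(steps=[0.0005,0,0,0,0,0,0,0.001,0,0,0,0,0,0,0.0015,0,0,0,0,0,0,0.002,0,0,0,0,0,0,0.002,0,0,0,0,0,0])

```text
time_s: 13.25
eef_pos: [0.5162, 0.0238, 0.3478]
eef_rot: [0.0, 0.879, 0.477, -0.001]
wrist_force: [-2.0, -4.1, -2.3]
opening: 0.127
grasp_force: 59.3
```

```bash
python3 -c "
from h import *
wavg(10)"
```

```text
mean [-3.141 -4.304 -2.469 -0.804  0.567  0.01 ] sd [0.47 0.34 0.57 0.04 0.03 0.03] z [0.5163 0.0238 0.3478] t 13.75
```

carry_out(steps=[-0.0004,0,0,0,0,0,0,-0.0008,0,0,0,0,0,0,-0.0012,0,0,0,0,0,0,-0.0012,0,0,0,0,0,0,-0.0014,0,0.001,0,0,0,0,-0.0015,0,0.002,0,0,0,0,-0.0016,0,0.003,0,0,0,0,-0.0018,0,0.004,0,0,0,0,-0.0019,0,0.005,0,0,0,0,-0.002,0,0.006,0,0,0,0,-0.0021,0,0.007,0,0,0,0,-0.0023,0,0.008,0,0,0,0,-0.0024,0,0.009,0,0,0,0,-0.0025,0,0.01,0,0,0,0,-0.0025,0,0.01,0,0,0,0])

```text
time_s: 15.25
eef_pos: [0.5152, 0.0223, 0.3377]
eef_rot: [0.0, 0.879, 0.477, -0.0]
wrist_force: [-2.1, -3.0, -2.2]
opening: 0.128
grasp_force: 59.4
```

```bash
python3 -c "
from h import *
wavg(12)"
```

```text
mean [-2.272 -3.865 -2.304 -0.686  0.444 -0.005] sd [0.42 0.32 0.47 0.02 0.03 0.02] z [0.5153 0.0224 0.3379] t 15.85
```

carry_out(steps=[-0.0003,0,0,0,0,0,0,-0.0006,0,0,0,0,0,0,-0.001,0,0,0,0,0,0,-0.001,0,0,0,0,0,0])

```text
time_s: 16.25
eef_pos: [0.5149, 0.0219, 0.338]
eef_rot: [-0.0, 0.879, 0.477, 0.001]
wrist_force: [0.2, -0.8, -2.7]
opening: 0.129
grasp_force: 59.4
```

```bash
python3 -c "
from h import *
wavg(10)"
```

```text
mean [-5.300e-02 -2.160e-01 -2.707e+00 -1.000e-03  3.000e-03 -1.200e-02] sd [0.51 0.62 0.54 0.06 0.04 0.03] z [0.5148 0.0217 0.3379] t 16.75
```

carry_out(steps=[-0.0001,0,0.001,0,0,0,0,-0.0002,0,0.002,0,0,0,0,-0.0003,0,0.003,0,0,0,0,-0.0003,0,0.004,0,0,0,0,-0.0004,0,0.005,0,0,0,0,-0.0005,0,0.006,0,0,0,0,-0.0006,0,0.007,0,0,0,0,-0.0006,0,0.008,0,0,0,0,-0.0007,0,0.009,0,0,0,0,-0.0007,0,0.01,0,0,0,0,-0.0007,0,0.01,0,0,0,0])

```text
time_s: 17.85
eef_pos: [0.5143, 0.0209, 0.3277]
eef_rot: [0.0, 0.879, 0.477, -0.0]
wrist_force: [-0.9, -1.3, -2.4]
opening: 0.126
grasp_force: 59.4
```

```bash
python3 -c "
from h import *
wavg(8)"
```

```text
mean [-1.299 -1.702 -2.084 -0.26   0.208 -0.   ] sd [0.4  0.37 0.54 0.04 0.03 0.03] z [0.5143 0.0209 0.3279] t 18.25
```

carry_out(steps=[-0.0002,0,0.001,0,0,0,0,-0.0004,0,0.002,0,0,0,0,-0.0006,0,0.003,0,0,0,0,-0.0007,0,0.004,0,0,0,0,-0.0007,0,0.005,0,0,0,0,-0.0007,0,0.006,0,0,0,0,-0.0007,0,0.007,0,0,0,0,-0.0007,0,0.008,0,0,0,0,-0.0007,0,0.009,0,0,0,0,-0.0007,0,0.01,0,0,0,0,-0.0007,0,0.011,0,0,0,0,-0.0007,0,0.012,0,0,0,0,-0.0007,0,0.012,0,0,0,0])

```text
time_s: 19.55
eef_pos: [0.514, 0.0203, 0.3158]
eef_rot: [0.0, 0.879, 0.477, -0.0]
wrist_force: [-1.0, -0.7, -0.7]
opening: 0.126
grasp_force: 59.6
```

```bash
python3 -c "
from h import *
wavg(10)"
```

```text
mean [-0.981 -1.861 -1.322 -0.275  0.18   0.014] sd [0.37 0.49 0.54 0.02 0.02 0.02] z [0.514  0.0204 0.3159] t 20.05
```

carry_out(steps=[-0.0002,0,0.001,0,0,0,0,-0.0003,0,0.002,0,0,0,0,-0.0003,0,0.003,0,0,0,0,-0.0003,0,0.004,0,0,0,0,-0.0003,0,0.005,0,0,0,0,-0.0003,0,0.006,0,0,0,0,-0.0002,0,0.007,0,0,0,0,-0.0002,0,0.008,0,0,0,0,-0.0001,0,0.009,0,0,0,0,-0.0001,0,0.01,0,0,0,0,-0.0001,0,0.011,0,0,0,0,0,0,0.012,0,0,0,0,0,0,0.012,0,0,0,0])

```text
time_s: 21.35
eef_pos: [0.5139, 0.0204, 0.3037]
eef_rot: [-0.0, 0.879, 0.477, -0.0]
wrist_force: [-1.6, -1.2, -0.9]
opening: 0.128
grasp_force: 59.7
```

```bash
python3 -c "
from h import *
wavg(12)"
```

```text
mean [-1.339 -2.038 -0.303 -0.324  0.225 -0.   ] sd [0.46 0.46 0.57 0.03 0.02 0.03] z [0.514  0.0204 0.3039] t 21.95
```

carry_out(steps=[-0.0002,0,0,0,0,0,0,-0.0004,0,0,0,0,0,0,-0.0006,0,0,0,0,0,0,-0.0006,0,0,0,0,0,0])

```text
time_s: 22.35
eef_pos: [0.5136, 0.0199, 0.3039]
eef_rot: [-0.0, 0.879, 0.477, -0.0]
wrist_force: [-1.4, -1.8, 0.3]
opening: 0.126
grasp_force: 59.7
```

```bash
python3 -c "
from h import *
wavg(24)"
```

```text
mean [-1.334 -2.    -0.64  -0.295  0.176  0.007] sd [0.46 0.48 0.47 0.03 0.03 0.03] z [0.5136 0.0199 0.3039] t 23.55
```

carry_out(steps=[-0.0003,0,0,0,0,0,0,-0.0006,0,0,0,0,0,0,-0.0008,0,0,0,0,0,0,-0.0008,0,0,0,0,0,0])

```text
time_s: 23.95
eef_pos: [0.5132, 0.0193, 0.3039]
eef_rot: [-0.0, 0.879, 0.477, 0.0]
wrist_force: [-1.3, -1.3, -0.4]
opening: 0.131
grasp_force: 59.7
```

```bash
python3 -c "
from h import *
wavg(8)"
```

```text
mean [-0.891 -1.462 -0.986 -0.209  0.141  0.018] sd [0.56 0.6  0.53 0.04 0.03 0.03] z [0.5132 0.0193 0.3039] t 24.35
```

carry_out(steps=[-0.0003,0,0,0,0,0,0,-0.0006,0,0,0,0,0,0,-0.0008,0,0,0,0,0,0,-0.0008,0,0,0,0,0,0])

```text
time_s: 24.75
eef_pos: [0.513, 0.0189, 0.304]
eef_rot: [-0.0, 0.879, 0.477, 0.001]
wrist_force: [0.8, 1.4, -0.2]
opening: 0.127
grasp_force: 59.6
```

```bash
python3 -c "
from h import *
wavg(8)"
```

```text
mean [ 1.847e+00  3.267e+00 -6.140e-01  5.860e-01 -3.480e-01  1.000e-03] sd [0.54 0.79 0.4  0.09 0.06 0.01] z [0.5129 0.0188 0.304 ] t 25.15
```

carry_out(steps=[0.0002,0,0,0,0,0,0,0.0004,0,0,0,0,0,0,0.0005,0,0,0,0,0,0,0.0005,0,0,0,0,0,0])

```text
time_s: 25.55
eef_pos: [0.513, 0.0189, 0.3039]
eef_rot: [0.0, 0.879, 0.477, -0.0]
wrist_force: [2.2, 3.0, -0.7]
opening: 0.128
grasp_force: 59.6
```

```bash
python3 -c "
from h import *
wavg(16)"
```

```text
mean [ 1.726  2.843 -0.942  0.482 -0.304  0.   ] sd [0.59 0.47 0.46 0.03 0.04 0.03] z [0.513  0.0189 0.3039] t 26.35
```

carry_out(steps=[0.0002,0,0,0,0,0,0,0.0004,0,0,0,0,0,0,0.0005,0,0,0,0,0,0,0.0005,0,0,0,0,0,0])

```text
time_s: 26.75
eef_pos: [0.5131, 0.0191, 0.3038]
eef_rot: [0.0, 0.879, 0.477, -0.0]
wrist_force: [0.1, -0.8, -0.7]
opening: 0.13
grasp_force: 59.7
```

```bash
python3 -c "
from h import *
wavg(16)"
```

```text
mean [-0.64  -1.23  -0.782 -0.237  0.133  0.012] sd [0.56 0.99 0.45 0.12 0.06 0.03] z [0.5132 0.0192 0.3038] t 27.55
```

carry_out(steps=[0,0,0.001,0,0,0,0,0,0,0.002,0,0,0,0,0.0001,0,0.003,0,0,0,0,0.0002,0,0.004,0,0,0,0,0.0003,0,0.005,0,0,0,0,0.0004,0,0.006,0,0,0,0,0.0005,0,0.007,0,0,0,0,0.0006,0,0.008,0,0,0,0,0.0007,0,0.009,0,0,0,0,0.0008,0,0.01,0,0,0,0,0.0009,0,0.011,0,0,0,0,0.001,0,0.012,0,0,0,0,0.0011,0,0.013,0,0,0,0,0.0011,0,0.013,0,0,0,0])

```text
time_s: 28.95
eef_pos: [0.5139, 0.0203, 0.2907]
eef_rot: [-0.0, 0.879, 0.477, -0.0]
wrist_force: [-1.7, -4.2, -0.1]
opening: 0.127
grasp_force: 59.7
```

```bash
python3 -c "
from h import *
wavg(16)"
```

```text
Traceback (most recent call last):
  File "h.py", line 37, in wavg
    im=ctrl.camera('side'); F.append(np.r_[ctrl.get_obs()['wrist_force'],ctrl.get_obs()['torque']])
ValueError: 200 camera calls are used up
```

carry_out(steps=[-0.0003,0,0,0,0,0,0,-0.0006,0,0,0,0,0,0,-0.0008,0,0,0,0,0,0,-0.0008,0,0,0,0,0,0,-0.0008,0,0,0,0,0,0])

```text
time_s: 30.0
eef_pos: [0.5136, 0.0198, 0.291]
eef_rot: [-0.0, 0.879, 0.477, 0.0]
wrist_force: [-0.9, -1.7, 0.3]
opening: 0.127
grasp_force: 59.7
```

```bash
python3 -c "
from h import *
o=ctrl.get_obs();print(o['time_s'],o['eef_pos'],o['wrist_force'],o['torque'])"
```

```text
30.0 [0.51358841 0.0197692  0.29099772] [-0.86638834 -1.6945505   0.25881831] [-0.31440485  0.26172167 -0.01763122]
```

carry_out(steps=[-0.0003,0,0,0,0,0,0,-0.0005,0,0,0,0,0,0,-0.0005,0,0,0,0,0,0,-0.0005,0,0,0,0,0,0])

```text
time_s: 30.4
eef_pos: [0.5134, 0.0194, 0.291]
eef_rot: [-0.0, 0.879, 0.477, 0.0]
wrist_force: [-0.4, -0.1, 0.0]
opening: 0.123
grasp_force: 59.7
```

```bash
python3 -c "
from h import *
o=ctrl.get_obs();print(o['time_s'],o['eef_pos'],o['wrist_force'],o['torque'],o['joint_efforts'])"
```

```text
30.4 [0.51335229 0.01940204 0.29097668] [-0.38749133 -0.09442045  0.0440486 ] [-0.01115917  0.01595993  0.05297915] [ 1.41247404e-01 -3.74099493e+01 -3.45982933e+01  8.55310005e-02
 -2.97531264e-02  3.00785523e-04]
```

carry_out(steps=[0,0,0,0,0,0,0])

```text
time_s: 30.5
eef_pos: [0.5133, 0.0194, 0.291]
eef_rot: [-0.0, 0.879, 0.477, 0.0]
wrist_force: [-0.5, 0.0, 0.1]
opening: 0.128
grasp_force: 59.7
```

carry_out(steps=[0,0,0,0,0,0,0])

```text
time_s: 30.6
eef_pos: [0.5133, 0.0193, 0.291]
eef_rot: [-0.0, 0.879, 0.477, 0.0]
wrist_force: [0.8, 0.4, 0.2]
opening: 0.13
grasp_force: 59.7
```

carry_out(steps=[0,0,0,0,0,0,0])

```text
time_s: 30.7
eef_pos: [0.5133, 0.0194, 0.291]
eef_rot: [-0.0, 0.879, 0.477, 0.0]
wrist_force: [1.0, 0.8, 0.4]
opening: 0.126
grasp_force: 59.7
```

carry_out(steps=[0,0,0,0,0,0,0])

```text
time_s: 30.8
eef_pos: [0.5133, 0.0194, 0.291]
eef_rot: [-0.0, 0.879, 0.477, 0.0]
wrist_force: [1.0, 0.1, -0.1]
opening: 0.124
grasp_force: 59.7
```

carry_out(steps=[0,0,0,0,0,0,0])

```text
time_s: 30.9
eef_pos: [0.5133, 0.0193, 0.2909]
eef_rot: [-0.0, 0.879, 0.477, 0.0]
wrist_force: [0.5, 0.4, -0.0]
opening: 0.125
grasp_force: 59.7
```

carry_out(steps=[0,0,0,0,0,0,0])

```text
time_s: 31.0
eef_pos: [0.5133, 0.0193, 0.291]
eef_rot: [-0.0, 0.879, 0.477, 0.0]
wrist_force: [0.9, 0.7, 0.4]
opening: 0.129
grasp_force: 59.7
```

carry_out(steps=[0,0,0,0,0,0,0])

```text
time_s: 31.1
eef_pos: [0.5133, 0.0193, 0.291]
eef_rot: [0.0, 0.879, 0.477, 0.0]
wrist_force: [1.5, 1.5, 0.6]
opening: 0.128
grasp_force: 59.7
```

carry_out(steps=[0,0,0,0,0,0,0])

```text
time_s: 31.2
eef_pos: [0.5133, 0.0193, 0.291]
eef_rot: [-0.0, 0.879, 0.477, 0.0]
wrist_force: [0.2, 0.7, 0.8]
opening: 0.129
grasp_force: 59.7
```

carry_out(steps=[0,0,0,0,0,0,0])

```text
time_s: 31.3
eef_pos: [0.5133, 0.0193, 0.291]
eef_rot: [0.0, 0.879, 0.477, 0.0]
wrist_force: [1.5, 1.6, -0.3]
opening: 0.125
grasp_force: 59.7
```

carry_out(steps=[0,0,0,0,0,0,0])

```text
time_s: 31.4
eef_pos: [0.5133, 0.0193, 0.2909]
eef_rot: [-0.0, 0.879, 0.477, 0.0]
wrist_force: [3.0, 1.2, 0.4]
opening: 0.13
grasp_force: 59.7
```

carry_out(steps=[0,0,0,0,0,0,0])

```text
time_s: 31.5
eef_pos: [0.5133, 0.0193, 0.2909]
eef_rot: [-0.0, 0.879, 0.477, 0.0]
wrist_force: [1.5, 1.2, 1.4]
opening: 0.129
grasp_force: 59.7
```

carry_out(steps=[0,0,0,0,0,0,0])

```text
time_s: 31.6
eef_pos: [0.5133, 0.0193, 0.2909]
eef_rot: [-0.0, 0.879, 0.477, 0.0]
wrist_force: [1.8, 1.6, -0.4]
opening: 0.122
grasp_force: 59.7
```

carry_out(steps=[0.0002,0,0,0,0,0,0,0.0003,0,0,0,0,0,0,0.0003,0,0,0,0,0,0,0.0003,0,0,0,0,0,0,0.0003,0,0,0,0,0,0,0.0003,0,0,0,0,0,0,0.0003,0,0,0,0,0,0,0.0003,0,0,0,0,0,0])

```text
time_s: 32.4
eef_pos: [0.5133, 0.0194, 0.2909]
eef_rot: [0.0, 0.879, 0.477, -0.0]
wrist_force: [0.7, -0.0, 0.6]
opening: 0.129
grasp_force: 59.7
```

carry_out(steps=[0,0,0,0,0,0,0])

```text
time_s: 32.5
eef_pos: [0.5133, 0.0194, 0.2909]
eef_rot: [0.0, 0.879, 0.477, -0.0]
wrist_force: [0.9, -0.8, 0.5]
opening: 0.129
grasp_force: 59.7
```

carry_out(steps=[0,0,0,0,0,0,0])

```text
time_s: 32.6
eef_pos: [0.5133, 0.0194, 0.2909]
eef_rot: [0.0, 0.879, 0.477, -0.0]
wrist_force: [0.3, -0.8, -0.2]
opening: 0.126
grasp_force: 59.7
```

carry_out(steps=[0,0,0,0,0,0,0])

```text
time_s: 32.7
eef_pos: [0.5133, 0.0194, 0.2909]
eef_rot: [0.0, 0.879, 0.477, -0.0]
wrist_force: [0.7, -0.4, -0.5]
opening: 0.123
grasp_force: 59.7
```

carry_out(steps=[0,0,0,0,0,0,0])

```text
time_s: 32.8
eef_pos: [0.5134, 0.0194, 0.2909]
eef_rot: [0.0, 0.879, 0.477, -0.0]
wrist_force: [-0.8, 0.5, 0.6]
opening: 0.126
grasp_force: 59.7
```

```bash
python3 -c "
from h import *
o=ctrl.get_obs();print(o['time_s'],o['eef_pos'],o['wrist_force'],o['torque'])"
```

```text
32.8 [0.51335816 0.0193971  0.29087777] [-0.83185093  0.47528381  0.56797772] [-0.06804947 -0.11356202  0.03051258]
```

carry_out(steps=[0,0,0,0,0,0,0.14,0,0,0,0,0,0,0.17,0,0,0,0,0,0,0.21,0,0,0,0,0,0,0.26,0,0,0,0,0,0,0.32,0,0,0,0,0,0,0.38,0,0,0,0,0,0,0.44,0,0,0,0,0,0,0.5,0,0,0,0,0,0,0.5,0,0,0,0,0,0,0.5,0,0,0,0,0,0,0.5,0,0,0,0,0,0,0.5,0,0,0,0,0,0,0.5,0,0,0,0,0,0,0.5,0,0,0,0,0,0,0.5])

```text
time_s: 34.3
eef_pos: [0.5134, 0.0195, 0.2909]
eef_rot: [-0.0, 0.879, 0.477, 0.0]
wrist_force: [-0.6, -0.3, -0.2]
opening: 0.501
grasp_force: 0.0
```

Released, with nothing touching. Now retract straight up and let it settle.

carry_out(steps=[0,0,-0.003,0,0,0,0.5,0,0,-0.01,0,0,0,0.5,0,0,-0.02,0,0,0,0.5,0,0,-0.035,0,0,0,0.5,0,0,-0.055,0,0,0,0.5,0,0,-0.08,0,0,0,0.5,0,0,-0.105,0,0,0,0.5,0,0,-0.12,0,0,0,0.5,0,0,-0.125,0,0,0,0.5,0,0,-0.125,0,0,0,0.5,0,0,-0.125,0,0,0,0.5,0,0,-0.125,0,0,0,0.5,0,0,-0.125,0,0,0,0.5,0,0,-0.125,0,0,0,0.5,0,0,-0.125,0,0,0,0.5,0,0,-0.125,0,0,0,0.5,0,0,-0.125,0,0,0,0.5,0,0,-0.125,0,0,0,0.5,0,0,-0.125,0,0,0,0.5,0,0,-0.125,0,0,0,0.5])

```text
time_s: 36.3
eef_pos: [0.5134, 0.0195, 0.4159]
eef_rot: [0.0, 0.879, 0.477, 0.0]
wrist_force: [0.6, -0.1, -1.0]
opening: 0.504
grasp_force: 0.0
```

carry_out(steps=[0,0,0,0,0,0,0.5,0,0,0,0,0,0,0.5,0,0,0,0,0,0,0.5,0,0,0,0,0,0,0.5,0,0,0,0,0,0,0.5,0,0,0,0,0,0,0.5,0,0,0,0,0,0,0.5,0,0,0,0,0,0,0.5,0,0,0,0,0,0,0.5,0,0,0,0,0,0,0.5,0,0,0,0,0,0,0.5,0,0,0,0,0,0,0.5,0,0,0,0,0,0,0.5,0,0,0,0,0,0,0.5,0,0,0,0,0,0,0.5,0,0,0,0,0,0,0.5,0,0,0,0,0,0,0.5,0,0,0,0,0,0,0.5,0,0,0,0,0,0,0.5,0,0,0,0,0,0,0.5])

```text
time_s: 38.3
eef_pos: [0.5134, 0.0195, 0.4159]
eef_rot: [-0.0, 0.879, 0.477, -0.0]
wrist_force: [-0.3, -0.5, 0.5]
opening: 0.499
grasp_force: 0.0
```

carry_out(steps=[0,0,0,0,0,0,0.5,0,0,0,0,0,0,0.5,0,0,0,0,0,0,0.5,0,0,0,0,0,0,0.5,0,0,0,0,0,0,0.5,0,0,0,0,0,0,0.5,0,0,0,0,0,0,0.5,0,0,0,0,0,0,0.5,0,0,0,0,0,0,0.5,0,0,0,0,0,0,0.5,0,0,0,0,0,0,0.5,0,0,0,0,0,0,0.5,0,0,0,0,0,0,0.5,0,0,0,0,0,0,0.5,0,0,0,0,0,0,0.5,0,0,0,0,0,0,0.5,0,0,0,0,0,0,0.5,0,0,0,0,0,0,0.5,0,0,0,0,0,0,0.5,0,0,0,0,0,0,0.5])

```text
time_s: 40.3
eef_pos: [0.5134, 0.0195, 0.4159]
eef_rot: [0.0, 0.879, 0.477, 0.0]
wrist_force: [0.9, 0.0, 1.0]
opening: 0.501
grasp_force: 0.0
```

```bash
python3 -c "
from bench import ctrl
print(ctrl.hand_in())"
```

```text
the job is handed in; nothing more can be done
None
```

I hung the strainer on the hook, released it with the beam carrying about its full weight (roughly 5 N), backed the arm off and handed the job in at about 40 s. The camera calls had run out, so I judged the release from the wrist force and have no picture of the final hang; the hand-in returned no verdict.

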